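Seat the charm bar and lock its clamp

TASK

Get the loaded charm bar ready for enamelling: first, with the clamp still open, push the bar along its channel until its end is fully home against the blue stop block. Then push the red-handled clamp lever round past its first detent (yellow dot) all the way to its second stop (green dot), so that the bar is locked. Work by pushing with the fingertips only: lift nothing, and leave the jars, tools and other things where they are.

Things in the scene. Friction and masses are not known exactly. Their poses are not given: they have to be found in the camera images.
- fixture: Aluminium plate fixed to the bench: x -120 to 160, y -210 to 210 mm, 12 mm thick; origin on the bench, z up, yaw within 0.3 rad. Its y runs along the bar's channel to the blue stop, its x from channel to lever. Channel: 28 mm wide, centred on x = -40 mm, floor 12 and rail tops 20 mm above the bench. The brass jaw beside it (y -13 to 53 mm, top 31 mm above the bench) moves with the lever.
- charm_bar: Loose dark steel bar, 24 wide x 180 long (along fixture y) x 26 mm high, 0.2 to 0.42 kg, seven charms fixed on top (5 mm more). Lies in the channel. Origin: centre of its underside, 12 mm above the bench. Its near end face, 90 mm to -y of the origin, is free to push on, above the rails. Starts 40 to 80 mm short of home; home: origin at fixture (-40, 10) mm. Slides with 1 to 5 N.
- stop_face (a point): Centre of the blue stop block's face that the bar's leading end must touch: fixture (-40, +100, 25) mm. Axes as the fixture's. The block is 50 wide, 22 thick, its top 46 mm above the bench.
- lever_pivot (a point): Vertical pivot axis of the clamp lever, on the plate's top: fixture (55, 30, 12) mm, axes as the fixture's. Round the pivot lies a grey block 50 x 80 mm, top 28 mm above the bench.
- lever_knob (a point): Centre of the top of the lever's upright round red handle: 20 mm diameter, from 30 to 86 mm above the bench, 75 mm from the pivot axis. The point turns with the lever; its x axis points from the pivot outwards along the flat steel arm (top 38 mm above the bench).
- clamp_lever (a joint): Lever angle, rad, growing anticlockwise from above. 0 = open (black dot; arm 0.72 rad clockwise of the fixture's x axis), 0.72 = first detent (yellow dot), 1.44 = second stop, locked (green dot), a hard end. A spring resists half way to each notch (up to some 6 N at the handle), then draws the lever in; from about 1.15 on it snaps to 1.44 by itself.
- jar_blue: Bystander: small glass jar, blue cap, 36 mm diameter x 45 mm, standing on the plate on the robot's side of the channel. Origin at the centre of its underside.
- jar_red: Bystander: the same jar with a red cap, standing on the plate near its -y edge on the lever side.
- spare_bar: Bystander: second charm bar, 24 x 180 x 26 mm, lying on the bench to the left (+y). Origin at the centre of its underside.
- dispenser: Bystander: syringe-like enamel dispenser, about 170 mm long and 28 mm high, lying on the bench to the right (-y). Origin under its middle.
- dish: Bystander: white bowl, 90 mm diameter, 30 mm high, on the bench to the right (-y). Origin at the centre of its underside.
- brush: Bystander: brush 170 mm long lying on the bench to the left (+y).
There are look-alikes about, which are no part of the job. Leave any orange look-alike of the charm_bar alone.

How it is judged:
By the outcome, as a careful person would: the job done as asked, in the order asked, and still so for the second after the job is handed in, with the robot touching nothing.
It also fails if it takes over 51 s, if anything falls off the work surface, if the arm or the gripper's body presses on something with over 40 N, if the wrist force passes 120 N, or if a joint passes its speed limit or range.

ROBOT

A 7-joint arm with a two-finger parallel gripper is mounted at the origin on the work surface. World frame = base frame: x ahead of the robot, y to its left, z up, the work surface at z = 0. Lengths are in m, angles in rad, forces in N, time in s.
With the tool pointing down it reaches from about 0.4 to 0.875 m from the base axis. Payload 19.3 kg.
Tool frame: the origin (TCP) lies at the very end of the fingers, on their centre line; the grasp point (between the pads) lies 19 mm behind it; z points along the fingers, y is the line along which they close (so a half turn about z gives the same grasp; the last joint's range is limited). The gripper opens to 85 mm and grips with 20 to 120 N. Pads are 22 mm wide; open, the fingers measure 114 mm over their backs; the gripper's body (76 mm by 85 mm) begins 54 mm behind the grasp point. The pads swing forward as they close: fully open they stand 13 mm farther back than shut.
Start: joints at [-1.352, 0.521, -0.036, 1.599, 0.021, 1.021, -0.113], TCP at [0.178, 0.599, 0.231] pointing down, gripper open.
Joint ranges: [-2.91, 2.91], [-0.3, 2.13], [-1.5, 1.42], [0.17, 2.43], [-1.26, 4.41], [0.16, 1.93], [-2.52, 2.52]. Speed limits (rad/s): [1.89, 1.89, 2.39, 2.39, 3.01, 3.01, 3.01].

INTERFACE

Orientations are given as [roll, pitch, yaw] about the fixed x, y, z axes, in that order (R = Rz(yaw) Ry(pitch) Rx(roll)).
In Python, from workcell import bot gives the robot as it stands. The module is installed in compiled form; this text tells all that it offers.
- The arm moves only by the tool apply_moves, never from a script. Its arguments are lists of equal length, an entry for each row: "claw": the finger opening in m, from 0 to 0.0854; "xyz": the shift along the tool's x, y, z in m, a list of three; "twist": the turn, a rotation vector about the tool's x, y, z in rad, a list of three. A call has 1 to 20 rows; each row shifts and turns the commanded pose from where the row before left it, along the tool's axes as they then stand; what a row does not reach is not made up. A row lasts 1/10 s, in which the tool goes at most 50 mm and 8.59 degrees, less where a joint would pass 70% of its speed; a pose out of reach is approached as far as the arm can. A call with a gripper value outside its range is refused whole. The fingers move at their own pace and stop on an object; "force" is the grip in N (left out, the last holds). Time passes only in rows, so rows that do not move let the fingers close. It gives the time, the measured TCP pose, the force, the opening and the grip force at its end, in the units of the state.
- bot.observe(): the state, without advancing time (a new reading comes with each control period).
- bot.grab_frame(name): name is "scene" or "side" or "wrist"; returns a dict with "img" (384x512x3 uint8, red, green, blue), "vfov" (degrees; the focal length in pixels is half the picture's height over the tangent of half this angle, whatever the lens; pixels are square), "cx", "cy" (the principal point, pixels), "view" (4x4, takes a point from world to camera coordinates). Camera axes: x right, y up, looking along -z (the intrinsics and any distortion apply to the point x, -y, -z); pixel columns grow to the right and rows downward; lengths in m; the calibration is good to about 2 mm. A picture is of the moment at which its call begins. There is no depth.
- bot.job_done(): hands the job in; it is judged then, once.
Trained networks look in the newest picture that a camera, given by its name, has taken for a name from the list of things; names that differ only in an ending like _2 or _b are one class to them, and where a whole thing is asked for, a point or a joint stands for the part that bears it (a point fixed in the world has none). Each returns a list of dicts, best first, with "score" (0 to 1); they miss things now and then, are a little off and sometimes report something else, mostly with a low value. They report only what shows in the picture. A call takes as long as a camera call. They do not tell look-alikes from the thing itself.
- bot.find_in(camera, query): "position" ([x, y, z] in m, in world coordinates, good to about 4 mm: the middle of the surface that is visible of it).
The state is a dict: "clock": time; "qpos": joint angles; "qd": joint speeds; "joint_efforts": joint torques, N m; "position": TCP position; "tool_rot": TCP orientation; "force": force on the tool from outside, world axes, zero at the start; "moment": the same for the moment, N m; "grip_width": finger opening in m; "finger_force": force on a finger pad.
Only numpy, scipy, OpenCV 4.12 (cv2) and the standard library are available. Lean on these libraries where they do the work, as an engineer would, in place of code of your own. Each camera call takes 0.05 s, during which the arm holds its last target. There are 200 camera calls.

## Working session

There is one attempt and no reset: what is moved stays moved. The work goes in short steps, Python scripts to look and compute and a tool call to move; the robot and the scene stay as the last step left them, time stands still between calls to the robot, and variables do not carry over. Pictures are saved under pics/ and viewed, at most 10 in all, crops included, and the job is handed in when it is done.

Besides the shell and the picture viewer there is one more tool, called after "Request:" as a command line: name --argument value ..., lists and objects as JSON in quotes. apply_moves: Moves the arm, as the interface text tells. Its arguments: {"type":"object","properties":{"claw":{"type":"array"},"xyz":{"type":"array"},"twist":{"type":"array"},"force":{"type":"number"}},"required":["claw","xyz","twist"]}

```bash
mkdir -p pics; cat > h.py <<'E'
from workcell import bot
import numpy as np, cv2
def shot(n,f):
    d=bot.grab_frame(n); cv2.imwrite('pics/'+f,d['img'][:,:,::-1]); return d
def K(d):
    f=d['img'].shape[0]/2/np.tan(np.radians(d['vfov'])/2); return f,d['cx'],d['cy']
def proj(d,P):
    P=np.atleast_2d(P);V=np.array(d['view']);c=P@V[:3,:3].T+V[:3,3];f,cx,cy=K(d)
    return np.c_[cx+f*c[:,0]/-c[:,2], cy+f*-c[:,1]/-c[:,2]]
def unproj(d,uv,z):
    V=np.array(d['view']);f,cx,cy=K(d);R=V[:3,:3];o=-R.T@V[:3,3]
    r=R.T@np.array([(uv[0]-cx)/f,-(uv[1]-cy)/f,-1]);return o+r*(z-o[2])/r[2]
E
python3 - <<'E'
from h import *
a=shot('scene','s1.png');b=shot('side','d1.png')
cv2.imwrite('pics/both.png',cv2.resize(np.vstack([a['img'],b['img']])[:,:,::-1],None,fx=.78,fy=.78))
print({k:a[k] for k in a if k!='img'}, b['vfov'],b['cx'],b['cy'],np.round(b['view'],3).tolist())
for c in('scene','side'):
  for q in('fixture','charm_bar','lever_knob','clamp_lever','jar_blue','jar_red','spare_bar','dish','dispenser','brush'):
    print(c,q,[(np.round(r['position'],3).tolist(),round(r['score'],2),np.round(proj(a if c=='scene' else b,r['position'])[0]).tolist()) for r in bot.find_in(c,q)[:3]])
s=bot.observe();print(s['clock'],s['position'],s['tool_rot'])
E
```

```text
{'vfov': 46.74342235202877, 'cx': 257.34244030357473, 'cy': 187.68217452857985, 'view': array([[ 0.80588233,  0.59204868, -0.00566021, -0.39580885],
       [-0.49740385,  0.68217779,  0.53593178,  0.19788095],
       [ 0.32115897, -0.42908254,  0.84424231, -1.63018964],
       [ 0.        ,  0.        ,  0.        ,  1.        ]])} 48.380908616436535 256.47814415335273 189.39668208483297 [[0.907, -0.421, -0.016, -0.438], [0.285, 0.585, 0.759, -0.203], [-0.311, -0.693, 0.651, -1.058], [0.0, 0.0, 0.0, 1.0]]
scene fixture [([0.563, -0.053, 0.008], 0.73, [266.0, 223.0])]
scene charm_bar [([0.494, -0.071, 0.038], 0.73, [245.0, 211.0])]
scene lever_knob [([0.606, -0.02, 0.038], 0.72, [283.0, 219.0])]
scene clamp_lever [([0.613, -0.02, 0.039], 0.73, [285.0, 220.0]), ([0.408, 0.459, 0.026], 0.6, [312.0, 102.0])]
scene jar_blue []
scene jar_red [([0.593, -0.198, 0.057], 0.65, [245.0, 256.0])]
scene spare_bar [([0.409, 0.458, 0.026], 0.63, [312.0, 102.0])]
scene dish [([0.39, -0.441, 0.014], 0.85, [140.0, 286.0]), ([0.608, -0.019, 0.041], 0.2, [284.0, 218.0])]
scene dispenser [([0.634, -0.471,
[... 335 characters left out ...]
, -0.035, 0.038], 0.79, [305.0, 196.0])]
side clamp_lever [([0.578, -0.202, 0.05], 0.71, [325.0, 237.0]), ([0.62, -0.036, 0.039], 0.52, [306.0, 196.0])]
side jar_blue [([0.437, -0.019, 0.046], 0.53, [244.0, 210.0])]
side jar_red [([0.576, -0.2, 0.048], 0.8, [324.0, 237.0])]
side spare_bar [([0.397, 0.446, 0.024], 0.68, [179.0, 134.0])]
side dish [([0.624, 0.415, 0.016], 0.6, [243.0, 125.0]), ([0.401, -0.438, 0.017], 0.59, [311.0, 353.0]), ([0.545, -0.075, 0.012], 0.38, [289.0, 220.0])]
side dispenser [([0.627, -0.47, 0.02], 0.79, [410.0, 322.0])]
side brush [([0.621, 0.416, 0.013], 0.84, [243.0, 126.0])]
1.1 [0.17802596 0.59909696 0.2312746 ] [-3.14155019e+00 -4.42746892e-06  2.85271214e+00]
```

View pics/both.png

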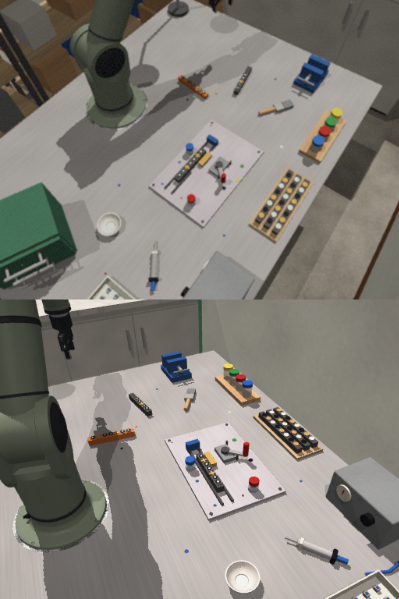

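The pictures show the plate with the dark bar at about scene (245,211) and side (269,224). An orange look-alike lies on the bench at side (142,174), and the spare bar is at side (179,134). The bar in the plate's channel is the one meant. I'll confirm it in an enlarged crop.

```bash
python3 - <<'E'
import cv2,numpy as np
a=cv2.imread('pics/s1.png')[145:300,180:345];b=cv2.imread('pics/d1.png')[145:300,205:370]
cv2.imwrite('pics/crop.png',np.hstack([cv2.resize(x,(400,376),interpolation=2) for x in(a,b)]))
cv2.imwrite('pics/crop2.png',cv2.resize(b,(638,600),interpolation=2))
E
```

```text
(no output)
```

View pics/crop.png

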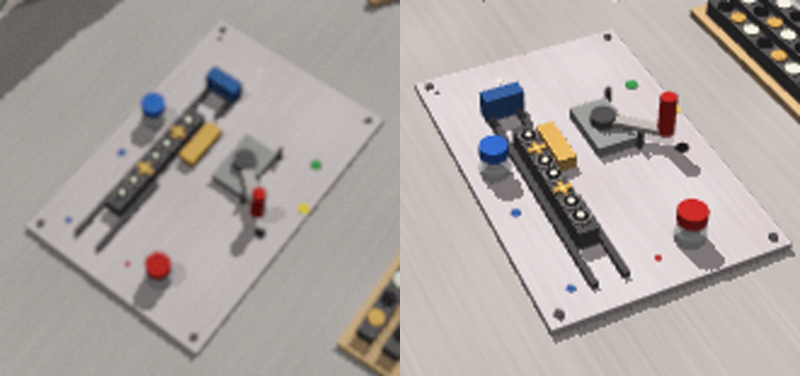

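View pics/crop2.png

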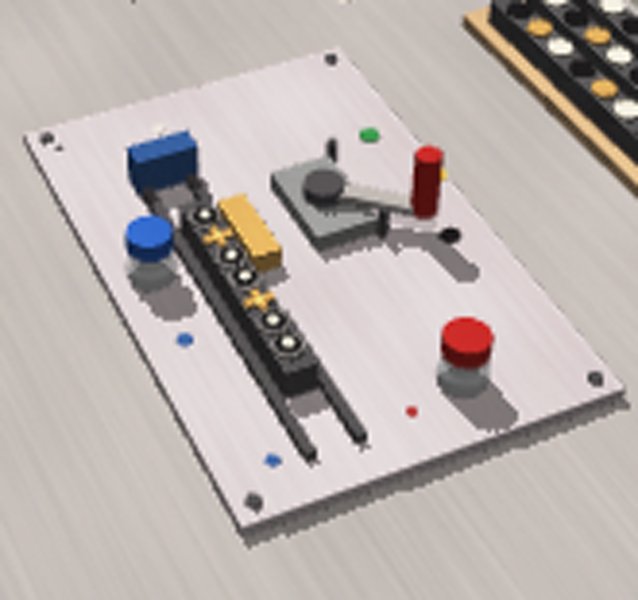

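The crops show the dark bar in the channel. Its near end is at about crop2 (300,385), and there is a gap between its far end and the blue stop. The lever is open, with the arm toward the black dot and the red knob top at crop2 (428,153). The jars are clear of the channel's near end.

```bash
cat > fit.py <<'E'
from h import *
from scipy.optimize import least_squares
sc=lambda p:(180+p[0]/2.424,145+p[1]/2.424); sd=lambda p:(205+p[0]/3.867,145+p[1]/3.867)
C=np.array([[-120,210,12],[160,210,12],[160,-210,12],[-120,-210,12]])/1e3
P1=np.array([sc(p) for p in[(222,25),(382,122),(195,355),(28,230)]])
P2=np.array([sd(p) for p in[(25,135),(335,48),(622,388),(242,528)]])
def W(t,P):
    P=np.atleast_2d(P);c,s=np.cos(t[2]),np.sin(t[2]);return np.c_[t[0]+c*P[:,0]-s*P[:,1],t[1]+s*P[:,0]+c*P[:,1],P[:,2]]
def L(t,w): c,s=np.cos(t[2]),np.sin(t[2]);w=w-np.array([t[0],t[1],0]);return np.array([c*w[0]+s*w[1],-s*w[0]+c*w[1],w[2]])*1e3
E
python3 - <<'E'
from fit import *
a=bot.grab_frame('scene');b=bot.grab_frame('side')
r=lambda t:np.r_[(proj(a,W(t,C))-P1).ravel(),(proj(b,W(t,C))-P2).ravel()]
for f in (r,lambda t:r(t)[:8],lambda t:r(t)[8:]):
    q=least_squares(f,[.55,-.05,0]);t=q.x;print(t.round(4),np.round(q.fun,1))
t=least_squares(r,[.55,-.05,0]).x;np.save('t.npy',t)
for n,d,p,z in[('bar near top L',b,sd((281,375)),.038),('bar near top R',b,sd((316,362)),.038),('bot L',b,sd((281,393)),.017),
 ('bar near scene L',a,sc((106,199)),.038),('scene R',a,sc((122,208)),.038),
 ('knob side',b,sd((428,153)),.086),('knob scene',a,sc((259,191)),.086),('pivot side',b,sd((323,180)),.045),('stopTL',b,sd((128,150)),.046),('stopTR',b,sd((196,133)),.046),('jarred',b,sd((467,333)),.057),('jarblue',b,sd((149,232)),.057),('railendL',b,sd((312,453)),.02),('railendR',b,sd((363,438)),.02),('stopfaceR side',b,sd((198,150)),.046)]:
    w=unproj(d,p,z);print(n,w.round(3),L(t,w).round(0))
for n,p in[('knob open',[55+75*np.cos(.72),30-75*np.sin(.72),86]),('knob locked',[55+75*np.cos(.72),30+75*np.sin(.72),86]),('bar home near',[-40,-80,30])]: print(n,W(t,np.array(p)/1e3)[0].round(3))
E
```

```text
[ 0.529  -0.0308 -0.0283] [-1.  -2.4  0.5 -0.9  0.1  0.  -1.9 -1.6 -0.3 -0.7  1.4 -0.7  2.1 -0.
  0.5  0. ]
[ 0.5327 -0.0328 -0.0287] [-0.5 -1.5  1.2  0.   0.7  1.3 -1.4 -0.6]
[ 0.5264 -0.0302 -0.027 ] [-1.3 -0.5  0.5 -0.6  1.1  0.1 -0.4  0.2]
bar near top L [ 0.469 -0.156  0.038] [ -56. -127.   38.]
bar near top R [ 0.495 -0.156  0.038] [ -30. -126.   38.]
bot L [ 0.471 -0.153  0.017] [ -54. -124.   17.]
bar near scene L [ 0.475 -0.153  0.038] [ -51. -124.   38.]
scene R [ 0.499 -0.151  0.038] [ -26. -121.   38.]
knob side [ 0.637 -0.052  0.086] [109. -19.  86.]
knob scene [ 0.639 -0.051  0.086] [110. -17.  86.]
pivot side [ 0.581 -0.005  0.045] [51. 28. 45.]
stopTL [0.466 0.088 0.046] [-66. 117.  46.]
stopTR [0.52  0.084 0.046] [-12. 115.  46.]
jarred [ 0.586 -0.191  0.057] [  62. -158.   57.]
jarblue [ 0.439 -0.013  0.057] [-90.  16.  57.]
railendL [ 0.465 -0.209  0.02 ] [ -59. -180.   20.]
railendR [ 0.5   -0.212  0.02 ] [ -24. -182.   20.]
stopfaceR side [0.513 0.065 0.046] [-19.  96.  46.]
knob open [ 0.64  -0.053  0.086]
knob locked [0.643 0.045 0.086]
bar home near [ 0.487 -0.11   0.03 ]
```

Request:
apply_moves --claw '[0,0,0,0,0,0,0,0,0,0,0,0]' --xyz '[[-0.0306,-0.0153,0],[-0.0306,-0.0153,0],[-0.0306,-0.0153,0],[-0.0306,-0.0153,0],[-0.0306,-0.0153,0],[-0.0306,-0.0153,0],[-0.0306,-0.0153,0],[-0.0306,-0.0153,0],[-0.0306,-0.0153,0],[-0.0306,-0.0153,0],[-0.0306,-0.0153,0],[-0.0306,-0.0153,0]]' --twist '[[0,0,0],[0,0,0],[0,0,0],[0,0,0],[0,0,0],[0,0,0],[0,0,0],[0,0,0],[0,0,0],[0,0,0],[0,0,0],[0,0,0]]'

```text
clock: 2.4
position: [0.4787, 0.3175, 0.2314]
tool_rot: [3.141, 0.0, 2.853]
force: [0.5, 0.9, -0.1]
grip_width: 0.0
finger_force: 0.0
```

Request:
apply_moves --claw '[0,0,0,0,0,0,0,0,0,0,0,0,0,0]' --xyz '[[-0.011,-0.035,0],[-0.011,-0.035,0],[-0.011,-0.035,0],[-0.011,-0.035,0],[-0.011,-0.035,0],[-0.011,-0.035,0],[-0.011,-0.035,0],[-0.011,-0.035,0],[-0.011,-0.035,0],[-0.011,-0.035,0],[-0.011,-0.035,0],[-0.011,-0.035,0],[-0.011,-0.035,0],[-0.011,-0.035,0]]' --twist '[[0,0,0],[0,0,0],[0,0,0],[0,0,0],[0,0,0],[0,0,0],[0,0,0],[0,0,0],[0,0,0],[0,0,0],[0,0,0],[0,0,0],[0,0,0],[0,0,0]]'

```text
clock: 3.8
position: [0.4856, -0.1966, 0.2315]
tool_rot: [3.142, 0.0, 2.853]
force: [0.9, 0.6, -1.0]
grip_width: -0.0001
finger_force: 0.0
```

Request:
apply_moves --claw '[0,0,0,0,0,0,0,0,0,0,0]' --xyz '[[0,0,0],[0,0,0],[0,0,0],[0,0,0],[0,0,0],[0,0,0],[0,0,0],[0,0,0],[0,0,0],[0,0,0],[0,0,0]]' --twist '[[0,0,0.131],[0,0,0.131],[0,0,0.131],[0,0,0.131],[0,0,0.131],[0,0,0.131],[0,0,0.131],[0,0,0.131],[0,0,0.131],[0,0,0.131],[0,0,0]]'

```text
clock: 4.9
position: [0.4858, -0.1949, 0.2313]
tool_rot: [-3.141, 0.0, 1.541]
force: [-0.1, -0.5, -0.1]
grip_width: -0.0001
finger_force: 0.0
```

Request:
apply_moves --claw '[0,0,0,0,0,0,0,0,0]' --xyz '[[0,0,0.03],[0,0,0.03],[0,0,0.03],[0,0,0.03],[0,0,0.03],[0,0,0.03],[0,0,0.015],[0,0,0.008],[0,0,0]]' --twist '[[0,0,0],[0,0,0],[0,0,0],[0,0,0],[0,0,0],[0,0,0],[0,0,0],[0,0,0],[0,0,0]]'

```text
clock: 5.8
position: [0.4855, -0.195, 0.0278]
tool_rot: [-3.141, -0.0, 1.545]
force: [-0.2, -0.4, -0.6]
grip_width: -0.0001
finger_force: 0.0
```

Request:
apply_moves --claw '[0,0,0,0,0,0,0,0,0,0,0,0,0,0]' --xyz '[[0.005,0,0],[0.005,0,0],[0.005,0,0],[0.005,0,0],[0.004,0,0],[0.004,0,0],[0.004,0,0],[0.004,0,0],[0.004,0,0],[0.004,0,0],[0.004,0,0],[0.004,0,0],[0.004,0,0],[0,0,0]]' --twist '[[0,0,0],[0,0,0],[0,0,0],[0,0,0],[0,0,0],[0,0,0],[0,0,0],[0,0,0],[0,0,0],[0,0,0],[0,0,0],[0,0,0],[0,0,0],[0,0,0]]'

```text
clock: 7.2
position: [0.4873, -0.1382, 0.0282]
tool_rot: [-3.141, -0.0, 1.544]
force: [-0.4, 0.4, -0.2]
grip_width: -0.0002
finger_force: 0.0
```

```bash
python3 - <<'E'
from fit import *
shot('side','d2.png');t=np.load('t.npy');s=bot.observe();print(L(t,s['position']),s['force'])
b=cv2.imread('pics/d2.png')[130:300,205:370];cv2.imwrite('pics/c3.png',cv2.resize(b,(582,600),interpolation=2))
E
```

```text
[ -38.64786178 -108.74773765   28.24078841] [ 0.73389461 -0.28375847  0.27382848]
```

View pics/c3.png

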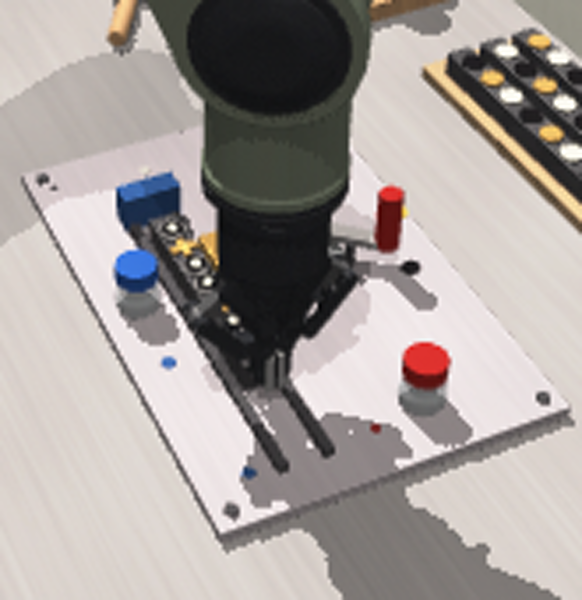

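The fingertips are behind the bar, at about (265,370), and the bar's leading end is now close to the blue stop at (170,225). I'll keep going gently.

Request:
apply_moves --claw '[0,0,0,0,0]' --xyz '[[0.003,0,0],[0.003,0,0],[0.003,0,0],[0.003,0,0],[0.002,0,0]]' --twist '[[0,0,0],[0,0,0],[0,0,0],[0,0,0],[0,0,0]]'

```text
clock: 7.75
position: [0.4877, -0.1247, 0.0283]
tool_rot: [-3.141, -0.0, 1.543]
force: [0.3, -0.2, 0.0]
grip_width: 0.0
finger_force: 0.6
```

Request:
apply_moves --claw '[0,0]' --xyz '[[0.001,0,0],[0.001,0,0]]' --twist '[[0,0,0],[0,0,0]]'

```text
clock: 7.95
position: [0.4877, -0.123, 0.0283]
tool_rot: [-3.142, 0.0, 1.543]
force: [-0.0, -0.8, -1.4]
grip_width: 0.0004
finger_force: 0.6
```

Request:
apply_moves --claw '[0,0]' --xyz '[[0.001,0,0],[0.001,0,0]]' --twist '[[0,0,0],[0,0,0]]'

```text
clock: 8.15
position: [0.4878, -0.1211, 0.0283]
tool_rot: [-3.142, 0.0, 1.543]
force: [-0.8, -1.6, -1.6]
grip_width: 0.0002
finger_force: 0.6
```

Request:
apply_moves --claw '[0,0]' --xyz '[[0.001,0,0],[0.001,0,0]]' --twist '[[0,0,0],[0,0,0]]'

```text
clock: 8.35
position: [0.4879, -0.119, 0.0283]
tool_rot: [-3.142, 0.0, 1.543]
force: [-0.7, -0.9, -1.3]
grip_width: 0.0
finger_force: 0.6
```

Request:
apply_moves --claw '[0,0]' --xyz '[[0.001,0,0],[0.001,0,0]]' --twist '[[0,0,0],[0,0,0]]'

```text
clock: 8.55
position: [0.488, -0.1178, 0.0284]
tool_rot: [3.141, 0.001, 1.542]
force: [-0.9, -10.0, -0.2]
grip_width: 0.0003
finger_force: 5.0
```

Request:
apply_moves --claw '[0,0,0]' --xyz '[[0.001,0,0],[0.0005,0,0],[0,0,0]]' --twist '[[0,0,0],[0,0,0],[0,0,0]]'

```text
clock: 8.85
position: [0.4881, -0.1177, 0.0285]
tool_rot: [3.14, 0.003, 1.541]
force: [-1.3, -14.7, -0.7]
grip_width: 0.0001
finger_force: 7.1
```

Request:
apply_moves --claw '[0,0,0,0,0,0,0,0]' --xyz '[[-0.005,0,0],[-0.01,0,0],[-0.015,0,0],[0,0,-0.02],[0,0,-0.03],[0,0,-0.03],[0,0,-0.02],[0,0,0]]' --twist '[[0,0,0],[0,0,0],[0,0,0],[0,0,0],[0,0,0],[0,0,0],[0,0,0],[0,0,0]]'

```text
clock: 9.65
position: [0.4883, -0.1462, 0.1306]
tool_rot: [3.138, 0.0, 1.543]
force: [0.8, -0.1, 0.2]
grip_width: -0.0
finger_force: 0.0
```

Request:
apply_moves --claw '[0,0,0,0,0,0,0,0,0,0,0,0]' --xyz '[[0.012,0.024,0],[0.012,0.024,0],[0.012,0.024,0],[0.012,0.024,0],[0.012,0.024,0],[0,0,0],[0,0,0],[0,0,0],[0,0,0],[0,0,0],[0,0,0],[0,0,0]]' --twist '[[0,0,0],[0,0,0],[0,0,0],[0,0,0],[0,0,0],[0,0,0.12],[0,0,0.12],[0,0,0.12],[0,0,0.12],[0,0,0.12],[0,0,0.12],[0,0,0]]'

```text
clock: 10.85
position: [0.6084, -0.0891, 0.1273]
tool_rot: [-3.141, 0.001, 0.821]
force: [-0.2, 0.6, 0.1]
grip_width: -0.0003
finger_force: 0.0
```

```bash
python3 - <<'E'
from fit import *
t=np.load('t.npy');s=bot.observe();p=s['position'];print(L(t,p),s['tool_rot'])
d=shot('side','d3.png');e=shot('scene','s3.png')
y=s['tool_rot'][2];X=np.array([np.cos(y),np.sin(y)]);Y=np.array([np.sin(y),-np.cos(y)])
k=W(t,np.array([.1114,-.0195,.086]))[0][:2]; print('knob rel tool',X@(k-p[:2]),Y@(k-p[:2]))
a=cv2.resize(e['img'][145:300,180:345,::-1],(400,376),interpolation=2);b=cv2.resize(d['img'][145:300,205:370,::-1],(400,376),interpolation=2)
cv2.imwrite('pics/c4.png',np.hstack([a,b]))
E
```

```text
[ 81.09200471 -55.98221633 127.32137233] [-3.14079881e+00  1.14725111e-03  8.20671281e-01]
knob rel tool 0.047409736316516106 -0.0013577883418357266
```

View pics/c4.png

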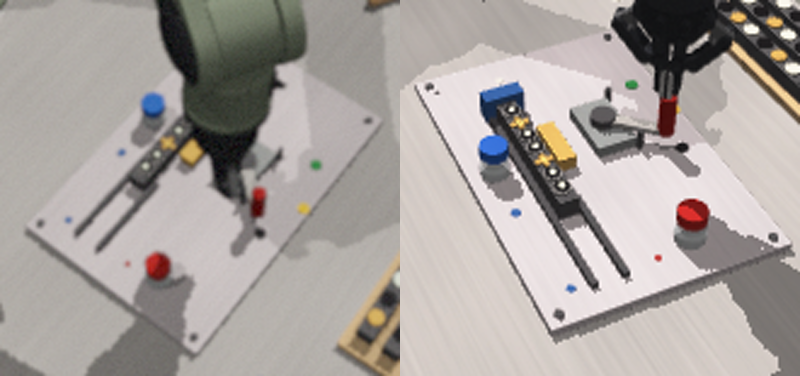

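The bar's far end is now against the blue stop, at side crop (512,108). The jars are untouched and the fingertips are behind the knob. I'll descend and move up to it.

Request:
apply_moves --claw '[0,0,0,0,0,0,0,0,0,0]' --xyz '[[0,0,0.025],[0,0,0.025],[0,0,0.017],[0,0,0.01],[0.005,0,0],[0.005,0,0],[0.005,0,0],[0.005,0,0],[0.003,0,0],[0,0,0]]' --twist '[[0,0,0],[0,0,0],[0,0,0],[0,0,0],[0,0,0],[0,0,0],[0,0,0],[0,0,0],[0,0,0],[0,0,0]]'

```text
clock: 11.95
position: [0.6248, -0.0715, 0.0515]
tool_rot: [3.141, -0.0, 0.824]
force: [-0.4, 0.5, 0.0]
grip_width: 0.0001
finger_force: 0.0
```

Request:
apply_moves --claw '[0,0,0,0,0,0,0,0]' --xyz '[[0.003,0,0],[0.0045,0.0011,0],[0.0045,0.0011,0],[0.0045,0.0011,0],[0.0045,0.0011,0],[0.0045,0.0011,0],[0.0045,0.0011,0],[0,0,0]]' --twist '[[0,0,0],[0,0,-0.06],[0,0,-0.06],[0,0,-0.06],[0,0,-0.06],[0,0,-0.06],[0,0,-0.06],[0,0,0]]'

```text
clock: 12.75
position: [0.6452, -0.0552, 0.0513]
tool_rot: [-3.14, 0.004, 1.182]
force: [-7.6, -11.3, 3.4]
grip_width: 0.0001
finger_force: 7.0
```

```bash
python3 - <<'E'
from fit import *
t=np.load('t.npy');s=bot.observe();p=s['position'];print(L(t,p),s['tool_rot'],s['force'],s['moment'])
d=shot('side','d4.png');e=shot('scene','s4.png')
for z in(.012,.028,.04): print(z,L(t,unproj(d,sd((383,212)),z)),L(t,unproj(d,sd((383,236)),z)),L(t,unproj(d,sd((332,142)),z)))
a=cv2.resize(e['img'][185:265,235:320,::-1],(400,376),interpolation=2);b=cv2.resize(d['img'][155:235,265:350,::-1],(400,376),interpolation=2)
cv2.imwrite('pics/c5.png',np.hstack([a,b]))
E
```

```text
[116.85366991 -21.02765248  51.31092992] [-3.14008644  0.00446815  1.18212945] [ -7.58296359 -11.27889161   3.38675002] [-2.23059522  1.69583437  0.09914255]
0.012 [93.63414317 10.51485802 12.        ] [ 81.26201263 -12.64882503  12.        ] [95.98276792 99.03120202 12.        ]
0.028 [84.41595358 -4.82654133 28.        ] [ 72.28425074 -27.54008438  28.        ] [86.71893749 81.96966397 28.        ]
0.04 [ 77.50231139 -16.33259084  40.        ] [ 65.55092931 -38.70852888  40.        ] [79.77106467 69.17351044 40.        ]
```

View pics/c5.png

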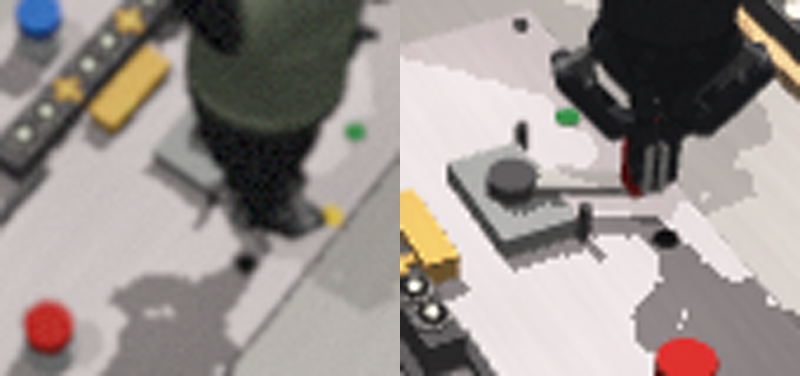

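The lever has turned about half way to the yellow dot, with the fingertips on the knob at (640,180) and nothing else touched. The force of 13 N fits the spring crest plus friction, so I'll continue along the arc.

Request:
apply_moves --claw '[0,0,0,0,0,0,0]' --xyz '[[0.0045,0.0013,0],[0.0045,0.0013,0],[0.0045,0.0013,0],[0.0045,0.0013,0],[0.0045,0.0013,0],[0.0045,0.0013,0],[0,0,0]]' --twist '[[0,0,-0.06],[0,0,-0.06],[0,0,-0.06],[0,0,-0.06],[0,0,-0.06],[0,0,-0.06],[0,0,0]]'

```text
clock: 13.55
position: [0.6605, -0.0306, 0.0514]
tool_rot: [-3.141, 0.004, 1.542]
force: [-1.2, -8.8, 0.6]
grip_width: -0.0001
finger_force: 4.5
```

Request:
apply_moves --claw '[0,0,0,0,0,0,0]' --xyz '[[0.0045,0.0013,0],[0.0045,0.0013,0],[0.0045,0.0013,0],[0.0045,0.0013,0],[0.0045,0.0013,0],[0.0045,0.0013,0],[0,0,0]]' --twist '[[0,0,-0.06],[0,0,-0.06],[0,0,-0.06],[0,0,-0.06],[0,0,-0.06],[0,0,-0.06],[0,0,0]]'

```text
clock: 14.25
position: [0.6666, -0.0044, 0.0517]
tool_rot: [3.14, 0.006, 1.902]
force: [8.5, -15.3, -5.6]
grip_width: 0.0004
finger_force: 8.8
```

```bash
python3 - <<'E'
from fit import *
t=np.load('t.npy');s=bot.observe();p=s['position'];print(L(t,p),s['tool_rot'][2]-t[2],s['force'])
y=s['tool_rot'][2];w=W(t,np.array([.055,.03,0]))[0][:2]-p[:2]
print('pivot in tool',np.array([np.cos(y),np.sin(y)])@w,np.array([np.sin(y),-np.cos(y)])@w)
E
```

```text
[136.8283523   30.2767345   51.67386138] 1.9299499649284932 [  8.54018734 -15.28935274  -5.6182135 ]
pivot in tool 0.02850211555265788 -0.07670453201035486
```

Request:
apply_moves --claw '[0,0,0,0,0,0]' --xyz '[[0.0045,0.0013,0],[0.0045,0.0013,0],[0.0045,0.0013,0],[0.0045,0.0013,0],[0.0045,0.0013,0],[0,0,0]]' --twist '[[0,0,-0.06],[0,0,-0.06],[0,0,-0.06],[0,0,-0.06],[0,0,-0.06],[0,0,0]]'

```text
clock: 14.85
position: [0.664, 0.0207, 0.0518]
tool_rot: [3.139, 0.006, 2.203]
force: [13.1, -6.1, -6.5]
grip_width: 0.0
finger_force: 6.4
```

Request:
apply_moves --claw '[0,0,0]' --xyz '[[0.003,0.001,0],[0.003,0.001,0],[0,0,0]]' --twist '[[0,0,-0.04],[0,0,-0.04],[0,0,0]]'

```text
clock: 15.15
position: [0.6612, 0.0283, 0.0518]
tool_rot: [3.139, 0.004, 2.283]
force: [7.9, -2.8, -1.6]
grip_width: 0.0002
finger_force: 3.4
```

```bash
python3 - <<'E'
from fit import *
t=np.load('t.npy');s=bot.observe();p=s['position'];print(L(t,p),s['tool_rot'][2]-t[2],s['force'])
d=shot('side','d5.png');e=shot('scene','s5.png')
a=cv2.resize(e['img'][145:300,180:345,::-1],(400,376),interpolation=2);b=cv2.resize(d['img'][155:235,265:350,::-1],(400,376),interpolation=2)
cv2.imwrite('pics/c6.png',np.hstack([a,b]))
E
```

```text
[130.51526331  62.84045844  51.76473811] 2.311552538051956 [ 7.86303998 -2.77085476 -1.55012717]
```

View pics/c6.png

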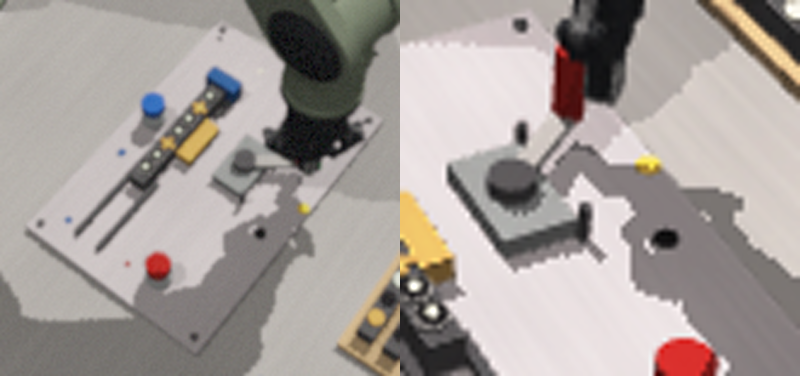

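The lever is past the yellow dot and nearly at the green one. I'll follow it gently to the end stop.

Request:
apply_moves --claw '[0,0,0,0]' --xyz '[[0.003,0.001,0],[0.003,0.001,0],[0.002,0.0005,0],[0,0,0]]' --twist '[[0,0,-0.04],[0,0,-0.04],[0,0,-0.025],[0,0,0]]'

```text
clock: 15.65
position: [0.6576, 0.0357, 0.0518]
tool_rot: [3.14, 0.004, 2.388]
force: [11.6, -5.2, -4.7]
grip_width: -0.0
finger_force: 5.7
```

Request:
apply_moves --claw '[0,0,0]' --xyz '[[0.002,0.0005,0],[0.002,0.0005,0],[0,0,0]]' --twist '[[0,0,-0.025],[0,0,-0.025],[0,0,0]]'

```text
clock: 15.95
position: [0.6575, 0.0366, 0.0522]
tool_rot: [3.139, 0.009, 2.436]
force: [26.2, -15.9, -13.6]
grip_width: 0.0001
finger_force: 15.1
```

The tool has hit the hard end: force rose to 33 N with almost no movement. I'll back off and raise it.

Request:
apply_moves --claw '[0,0,0,0,0,0,0,0,0,0,0,0,0,0,0,0]' --xyz '[[-0.005,0,0],[-0.01,0,0],[-0.012,0,0],[-0.012,0,0],[0,0,-0.03],[0,0,-0.03],[0,0,-0.03],[0,0,-0.03],[0,0,-0.03],[-0.02,0.02,0],[-0.03,0.02,0],[-0.03,0.02,0],[-0.03,0.02,0],[-0.03,0.02,0],[0,0,0],[0,0,0]]' --twist '[[0,0,0],[0,0,0],[0,0,0],[0,0,0],[0,0,0],[0,0,0],[0,0,0],[0,0,0],[0,0,0],[0,0,0],[0,0,0],[0,0,0],[0,0,0],[0,0,0],[0,0,0],[0,0,0]]'

```text
clock: 17.55
position: [0.8533, 0.0, 0.1997]
tool_rot: [-3.14, -0.001, 2.437]
force: [-0.4, 0.2, -0.1]
grip_width: -0.0003
finger_force: 0.0
```

```bash
python3 - <<'E'
from fit import *
t=np.load('t.npy')
d=shot('side','d6.png');e=shot('scene','s6.png')
print('expected knob locked px crop',[(proj(c,W(t,np.array([.1114,.0795,.086])))[0]-o)*400/165 for c,o in((e,(180,145)),(d,(205,145)))])
a=cv2.resize(e['img'][145:300,180:345,::-1],(400,376),interpolation=2);b=cv2.resize(d['img'][145:300,205:370,::-1],(400,376),interpolation=2)
cv2.imwrite('pics/c7.png',np.hstack([a,b]))
E
```

```text
expected knob locked px crop [array([304.15254639, 138.52673541]), array([229.42253744,  47.18904403])]
```

View pics/c7.png

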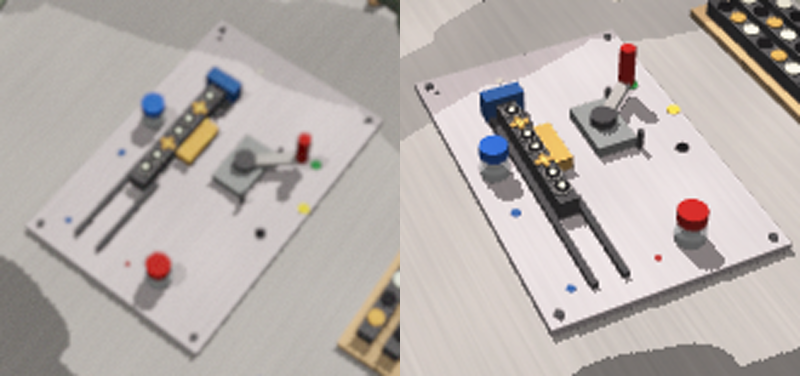

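The knob is at scene (304,138) and side (628,48), where the locked position should be. The jaw is against the bar, the bar is against the stop, and the jars have not moved.

```bash
python3 -c "
from workcell import bot
print(bot.job_done())"
```

```text
the job is handed in; nothing more can be done
None
```

The bar was pushed home against the blue stop first, then the lever was pushed past the yellow dot to its hard end at the green dot; I handed the job in at about 18 s, with the robot clear and the jars unmoved.

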